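Weigh a tray of cameos and hold it clear of the scale

ROBOT

A 6-joint arm with a two-finger parallel gripper is mounted at the origin on the work surface. World frame = base frame: x ahead of the robot, y to its left, z up, the work surface at z = 0. Lengths are in m, angles in degrees, forces in N, time in s.
With the tool pointing down it reaches from about 0.375 to 0.9 m from the base axis. Payload 3.1 kg.
Tool frame: the origin (TCP) lies midway between the tips of the shut fingers; the grasp point (between the pads) lies 19 mm behind it; z points along the fingers, y is the line along which they close (so a half turn about z gives the same grasp; the last joint's range is limited). The gripper opens to 87 mm and grips with 3 to 60 N. Pads are 19 mm wide; open, the fingers measure 117 mm over their backs; the gripper's body (75 mm by 190 mm) begins 51 mm behind the grasp point.
Start: joints at [53.715, 30.224, 82.088, -0, 67.689, -10.227], TCP at [0.275, 0.561, 0.223] pointing down, gripper open.
Joint ranges: [-176.69, 176.69], [-43.24, 126.21], [12.49, 139.97], [-82, 262], [0, 151.66], [-163.58, 163.58]. Speed limits (degrees/s): [159.86, 159.86, 180, 180, 180, 180].

INTERFACE

Orientations are given as a 3x3 rotation matrix whose columns are the frame's x, y, z axes.
In Python, from rig import read_state, capture, camera_info, hand_in gives the robot as it stands.
- The arm moves only by the tool drive_tool, never from a script. Its argument "motion" is a list of rows, each a list of 2 entries, a list of its own where there are three numbers: the shift along the tool's x, y, z in mm, then the turn, a rotation vector about the tool's x, y, z in rad. A call has 1 to 5 rows; each row shifts and turns the commanded pose from where the row before left it, along the tool's axes as they then stand; what a row does not reach is not made up. A row lasts 1/10 s, in which the tool goes at most 50 mm and 8.59 degrees, less where a joint would pass 70% of its speed; a pose out of reach is approached as far as the arm can. A call is refused whole if a number of a shift passes 50 or a number of a turn 0.15, either way. A call with a gripper value outside its range is refused whole. "gripper" is the opening, from 0 (shut) to 1 (fully open), set as the call begins (left out, the last holds). The fingers move at their own pace and stop on an object; the grip force is fixed at half the most. Time passes only in rows, so rows that do not move let the fingers close. It gives the time, the measured TCP pose, the force, the opening and the grip force at its end, in the units of the state.
- read_state(): the state, without advancing time (a new reading comes with each control period).
- capture(name): name is "side" or "top"; returns the picture (480x640x3 uint8, red, green, blue); there is no depth.
- camera_info(name): a dict with "fovy" (degrees; the focal length in pixels is half the picture's height over the tangent of half this angle, whatever the lens; pixels are square), "cx", "cy" (the principal point, pixels), "xyz" and "orientation" of the camera in the world. Camera axes: x right, y down, z forward; pixel columns grow to the right and rows downward; lengths in m; the calibration is good to about 2 mm. A picture is of the moment at which its call begins. camera_info takes no time and is no camera call.
- hand_in(): hands the job in; it is judged then, once.
The state is a dict: "time_s": time; "joint_positions": joint angles; "qvel": joint speeds; "tau": joint torques, N m; "position": TCP position; "tcp_rot": TCP orientation; "force": force on the tool from outside, world axes, zero at the start; "moment": the same for the moment, N m; "opening": opening from 0.0 (shut) to 1.0 (fully open); "grasp_force": force on a finger pad.
Only numpy, scipy, OpenCV 4.12 (cv2) and the standard library are available. Lean on these libraries where they do the work, as an engineer would, in place of code of your own. Each camera call takes 0.05 s, during which the arm holds its last target. There are 200 camera calls.

TASK

Weigh the wooden tray with the three cameos in it: keeping it level so that the cameos stay in it, set it down gently in the middle of the scale's pan and take the gripper off it for a good second, until the needle rests. Then take hold of it again, lift it straight up until it is at least 8 cm clear of the pan, and finish while still holding it there over the scale, steady and level, so that I can see the needle go back to zero: do not put it down or let go. Leave the empty tray and the other things on the bench where they are.

Things in the scene. Friction and masses are not known exactly. Their poses are not given: they have to be found in the camera images.
- tray: Rectangular beech tray, 130 mm long (its x), 58 mm wide (its y), 26 mm high, open on top, walls and floor 5 mm thick, grey lining; origin at the centre of its underside, z up. It holds the three cameos; alone it weighs 65 to 120 g. It is meant to be taken from above across its 58 mm width, near the middle of its length. Starts flat on the bench, its length within 0.9 rad of x.
- spare_tray: Rectangular beech tray, 130 mm long (its x), 58 mm wide (its y), 26 mm high, open on top, walls and floor 5 mm thick, grey lining; origin at the centre of its underside, z up. The same as the other, but empty. To be left alone.
- pan_top (a point): Centre of the top face of the scale's pan: a flat round steel plate, 164 mm across and 4 mm thick, without a rim. Unloaded it is level, 100 mm above the bench. The point sinks with the pan.
- pan (a joint): How far the sprung pan has sunk, in m: 0 unloaded, 0.014 at the stop. The spring gives way about 4 mm for each N (250 N/m) from the very start; the loaded tray sinks it about 4 to 9 mm. The needle is geared to it.
- scale: Mechanical spring scale, fixed to the bench: white housing 150 by 150 mm and 67 mm high below the pan, with a round dial 108 mm across that slopes on its +x side and reaches 130 mm from the middle, all lower than the pan (its top edge, 93 mm above the bench, is under the pan's edge). Origin on the bench under the pan's centre; yaw within 0.5 rad of 0.
- cameo0: Loose oval shell cameo with a head in white relief on brown, 36 by 28 mm, about 12 mm high, 22 g, lying face up in the tray; origin at the centre of its underside.
- cameo1: Loose oval shell cameo with a flower in white relief on brown, 36 by 28 mm, about 12 mm high, 22 g, lying face up in the tray; origin at the centre of its underside.
- cameo2: Loose oval shell cameo with a spray of leaves in white relief on brown, 36 by 28 mm, about 12 mm high, 22 g, lying face up in the tray; origin at the centre of its underside.
- dop_stick: Wooden holding stick, 26 mm thick and 155 mm long, lying on the bench, with a 40 mm square shell blank cemented to its +x end. Bystander; origin near its middle, on the bench.
- dop_stick2: A second such holding stick. Bystander.
- burin: Graving tool lying on the bench, 113 mm long, mushroom-shaped wooden handle 34 mm thick to -x. Bystander; origin near its middle, on the bench.
- speaker: Black portable loudspeaker, 46 by 110 mm, 68 mm high. Bystander; origin under its middle.
- polish_jar: Closed amber jar, 54 mm across, 62 mm high. Bystander; origin under its middle.
Not all that is in view belongs to the job. What is shaped like the tray but blue, purple or turquoise is not meant.

How it is judged:
By the outcome, as a careful person would: the job done as asked, in the order asked, and still so for the second after the job is handed in, while the arm keeps its last pose, push and grip.
It also fails if it takes over 61 s, if anything falls off the work surface, if the arm or the gripper's body presses on something with over 40 N, if the wrist force passes 120 N, or if a joint passes its speed limit or range.

## Working session

There is one attempt and no reset: what is moved stays moved. The work goes in short steps, Python scripts to look and compute and a tool call to move; the robot and the scene stay as the last step left them, time stands still between calls to the robot, and variables do not carry over. Pictures are saved under pics/ and viewed, at most 10 in all, crops included, and the job is handed in when it is done.

Besides the shell and the picture viewer there is one more tool, called after ">>>" as a command line: name --argument value ..., lists and objects as JSON in quotes. drive_tool: Moves the arm, as the interface text tells. Its arguments: {"type":"object","properties":{"motion":{"type":"array","items":{"type":"array"}},"gripper":{"type":"number"}},"required":["motion"]}

```bash
mkdir -p pics; python3 - <<'E'
from rig import *
import cv2
for n in("top","side"):
    cv2.imwrite(f"pics/{n}0.png",capture(n)[:,:,::-1]); print(n,camera_info(n))
s=read_state(); print(s)
E
```

```text
top {'fovy': 52.36752242343617, 'cx': 320.6651160759726, 'cy': 236.63730670575444, 'xyz': array([0.23217298, 0.0122588 , 1.30121587]), 'orientation': array([[ 2.42962564e-02, -9.81332483e-01,  1.90778013e-01],
       [-9.99690145e-01, -2.48827931e-02, -6.79140442e-04],
       [ 5.41355241e-03, -1.90702399e-01, -9.81632970e-01]])}
side {'fovy': 47.471053758147804, 'cx': 315.68851044158896, 'cy': 247.0076986299893, 'xyz': array([0.36948981, 0.93448174, 0.99907991]), 'orientation': array([[-0.99469637, -0.05939362,  0.08397338],
       [-0.10167116,  0.69128519, -0.71539343],
       [-0.01555975, -0.72013692, -0.69365749]])}
{'time_s': 0.1, 'joint_positions': array([ 5.37159108e+01,  3.02746098e+01,  8.21479678e+01, -1.75000090e-03,
        6.76870312e+01, -1.02281864e+01]), 'qvel': array([-0.03840178, -0.04852346, -0.25315516, -0.05116938, -0.00754535,
       -0.02004871]), 'tau': array([-5.91413868e-05, -4.40987027e+01, -1.77150625e+01,  6.34762365e-02,
        5.33659535e-02, -1.54654094e-05]), 'position': array([0.27413612, 0.56096056, 0.22166504]), 'tcp_rot': array([[-8.98370838e-01,  4.39236391e-01, -1.10933580e-03],
       [ 4.39237682e-01,  8.98369539e-01, -1.55880423e-03],
       [ 3.11909944e-04, -1.88764634e-03, -9.99998170e-01]]), 'force': array([-0.97986292, -0.25289265, -0.47475338]), 'moment': array([-0.03318152,  0.03647226, -0.07395562]), 'grasp_force': 0.0, 'opening': 0.9996941232555038}
```

View pics/top0.png

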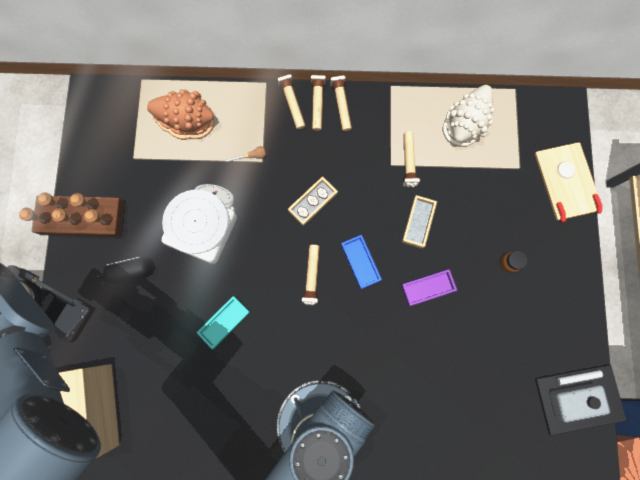

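View pics/side0.png

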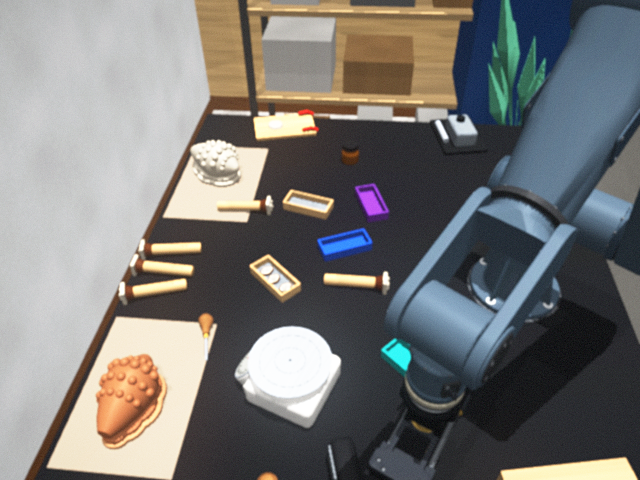

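Top view: the beech tray with three cameos is at about (313,201). The beech tray at (420,221) is empty (the spare), and the blue, purple and turquoise trays are not meant. The scale's pan is at about (197,220). I'll confirm this in enlarged crops.

```bash
python3 - <<'E'
import cv2,numpy as np
t=cv2.imread("pics/top0.png");s=cv2.imread("pics/side0.png")
a=cv2.resize(t[165:240,150:350],None,fx=4,fy=4,interpolation=cv2.INTER_CUBIC)   # 800x300
b=cv2.resize(s[245:315,205:405],None,fx=4,fy=4,interpolation=cv2.INTER_CUBIC)
c=np.vstack([a,b]); cv2.imwrite("pics/crop0.png",c)
E
```

```text
(no output)
```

View pics/crop0.png

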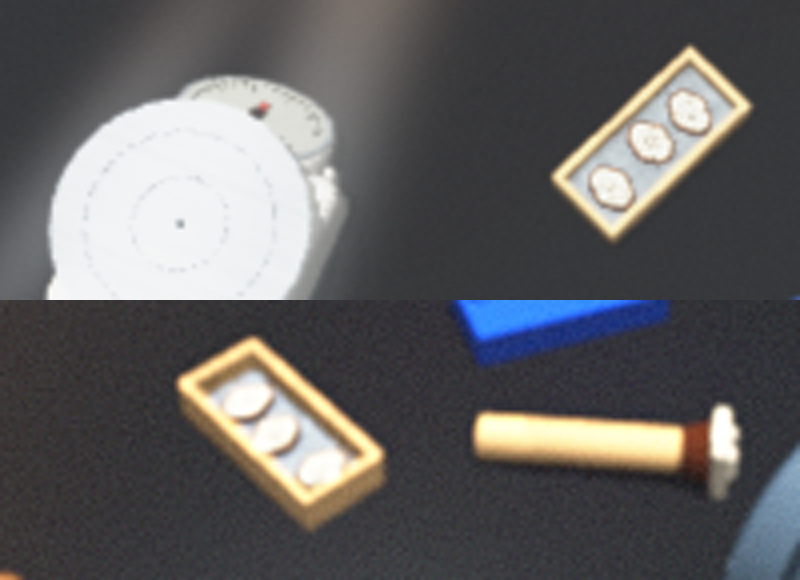

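The crops confirm it: the three cameos lie in the beech tray. Its rim corners in the top crop are (690,46), (752,105), (612,238) and (552,177), and the pan's centre dot is at (180,223). In the side crop the rim corners are (253,338), (384,452), (308,505) and (180,383), and the dot is at (290,360) in the full picture.

```bash
cat >h.py <<'E'
import numpy as np
from rig import *
def pix(n,uv,z):
    c=camera_info(n);f=240/np.tan(np.radians(c["fovy"])/2)
    d=c["orientation"]@[(uv[0]-c["cx"])/f,(uv[1]-c["cy"])/f,1]
    return c["xyz"]+d*(z-c["xyz"][2])/d[2]
E
python3 - <<'E'
from h import *
np.set_printoptions(precision=4,suppress=True)
T=np.array([(690,46),(752,105),(612,238),(552,177)])/4+[150,165]
S=np.array([(253,338),(384,452),(308,505),(180,383)])/4-[0,75]+[205,245]
for n,P,o in(("top",T,(0,1,2,3)),("side",S,(0,3,2,1))):
    Q=np.array([pix(n,p,.026) for p in P]);print(n,Q[:,:2],Q.mean(0))
    E=[np.linalg.norm(Q[i]-Q[i-1]) for i in range(4)];print(E)
    for i in range(4):
        d=Q[i]-Q[i-1]; print(np.degrees(np.arctan2(d[1],d[0])))
print(pix("top",(195,220.75),.1),pix("side",(290,360),.1))
E
```

```text
top [[ 0.6471  0.0104]
 [ 0.6065 -0.0326]
 [ 0.5119  0.0594]
 [ 0.5528  0.101 ]] [0.5796 0.0346 0.026 ]
[np.float64(0.13079709824527774), np.float64(0.059152107137903684), np.float64(0.13196476922614572), np.float64(0.0583944648361494)]
-43.8448331943022
-133.38019875827035
135.8253117024197
45.48225340637104
side [[ 0.6045 -0.0315]
 [ 0.5098  0.0582]
 [ 0.5493  0.1039]
 [ 0.6433  0.0118]] [0.5768 0.0356 0.026 ]
[np.float64(0.05812798608593085), np.float64(0.13041571578422642), np.float64(0.06038543900679639), np.float64(0.1316050977880492)]
-131.88337062029592
136.5685605703998
49.17028527423384
-44.39643044875285
[0.4984 0.3289 0.1   ] [0.496  0.3285 0.1   ]
```

>>> drive_tool --motion '[[[0, 0, 0], [0, 0, 0.105]], [[0, 0, 0], [0, 0, 0.105]], [[0, 0, 0], [0, 0, 0.103]], [[0, 0, 0], [0, 0, 0]]]' --gripper 1

```text
time_s: 0.5
position: [0.2743, 0.5612, 0.222]
tcp_rot: [[-0.72, 0.694, -0.001], [0.694, 0.72, -0.001], [-0.0, -0.001, -1.0]]
force: [-0.4, 0.0, 0.3]
opening: 0.998
grasp_force: 0.0
```

```bash
cat >>h.py <<'E'
def go(x,y,z):
    s=read_state();R=np.array(s["tcp_rot"])
    print("t",s["time_s"],"pos",np.round(s["position"],4),"yaw y",np.degrees(np.arctan2(R[1,1],R[0,1])).round(2),"zax",R[:,2].round(4),"F",np.round(s["force"],2),"open",s["opening"],"gf",s["grasp_force"])
    print("shift mm",(R.T@(np.array([x,y,z])-s["position"])*1000).round(1), "joints",np.round(s["joint_positions"],1))
E
python3 -c "
from h import *
go(.578,.035,.12)"
```

```text
t 0.5 pos [0.2743 0.5612 0.222 ] yaw y 46.02 zax [-7.e-04 -1.e-03 -1.e+00] F [-0.36  0.03  0.29] open 0.997856671213388 gf 0.0
shift mm [-583.9 -167.6  102.3] joints [53.7 30.3 82.1 -0.  67.7  7.7]
```

>>> drive_tool --motion '[[[-24, -7, 0], [0, 0, 0]], [[-44, -13, 0], [0, 0, 0]], [[-44, -13, 0], [0, 0, 0]], [[-44, -13, 0], [0, 0, 0]], [[-44, -13, 0], [0, 0, 0]]]'

```text
time_s: 1.0
position: [0.3779, 0.3785, 0.2224]
tcp_rot: [[-0.722, 0.692, -0.0], [0.692, 0.722, -0.0], [-0.0, -0.0, -1.0]]
force: [0.8, 1.0, 0.5]
opening: 1.001
grasp_force: 0.0
```

>>> drive_tool --motion '[[[-44, -13, 0], [0, 0, 0]], [[-44, -13, 0], [0, 0, 0]], [[-44, -13, 0], [0, 0, 0]], [[-44, -13, 0], [0, 0, 0]], [[-44, -13, 0], [0, 0, 0]]]'

```text
time_s: 1.5
position: [0.4911, 0.1788, 0.2225]
tcp_rot: [[-0.721, 0.693, -0.0], [0.693, 0.721, 0.0], [0.0, -0.0, -1.0]]
force: [0.6, 0.7, -0.5]
opening: 1.0
grasp_force: 0.0
```

>>> drive_tool --motion '[[[-44, -13, 10], [0, 0, 0]], [[-44, -13, 20], [0, 0, 0]], [[-44, -13, 20], [0, 0, 0]], [[-24, -7, 30], [0, 0, 0]], [[0, 0, 22], [0, 0, 0]]]'

```text
time_s: 2.0
position: [0.5731, 0.0354, 0.1191]
tcp_rot: [[-0.718, 0.696, 0.002], [0.696, 0.718, -0.001], [-0.002, 0.001, -1.0]]
force: [-1.1, 0.3, -0.5]
opening: 0.999
grasp_force: 0.0
```

>>> drive_tool --motion '[[[0, 0, 0], [0, 0, 0]], [[0, 0, 0], [0, 0, 0]], [[0, 0, 0], [0, 0, 0]]]'

```text
time_s: 2.3
position: [0.5713, 0.0398, 0.1218]
tcp_rot: [[-0.721, 0.693, 0.002], [0.693, 0.721, -0.0], [-0.002, 0.001, -1.0]]
force: [0.1, -0.1, 0.1]
opening: 1.001
grasp_force: 0.0
```

```bash
python3 -c "
from h import *
import cv2
go(.578,.035,.005)
t=capture('top')[:,:,::-1];s=capture('side')[:,:,::-1]
import numpy as np
cv2.imwrite('pics/c1.png',np.vstack([cv2.resize(t[165:240,220:420],None,fx=4,fy=4),cv2.resize(s[235:310,200:400],None,fx=4,fy=4)]))"
```

```text
t 2.3 pos [0.5713 0.0398 0.1218] yaw y 46.11 zax [ 2.e-03 -2.e-04 -1.e+00] F [ 0.14 -0.14  0.1 ] open 1.001374784067041 gf 0.0
shift mm [ -7.9   1.  116.8] joints [ -7.2  33.9  95.    0.   51.  -53.3]
```

View pics/c1.png

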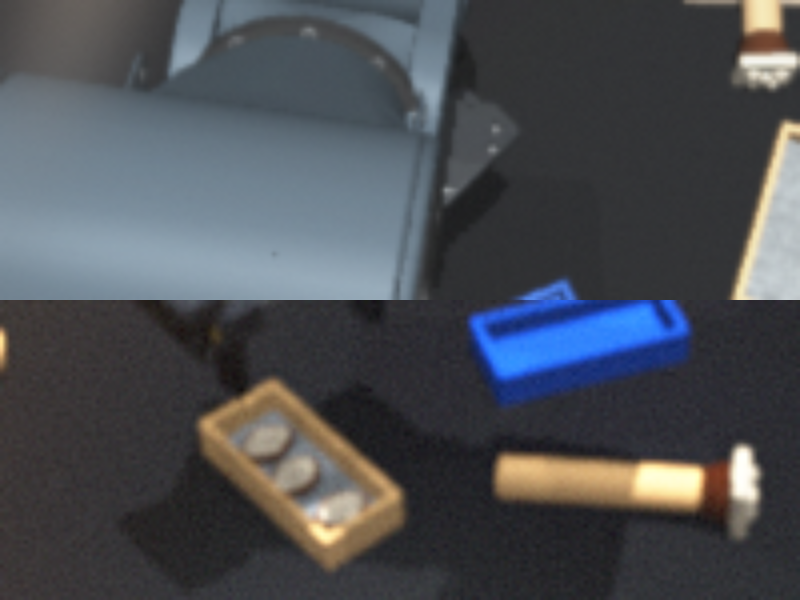

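The crop shows the tray and its cameos still in place, with the gripper's shadow around them. Next I centre over it and descend.

>>> drive_tool --motion '[[[-8, 1, 15], [0, 0, 0]], [[0, 0, 25], [0, 0, 0]], [[0, 0, 25], [0, 0, 0]], [[0, 0, 10], [0, 0, 0]], [[0, 0, 0], [0, 0, 0]]]'

```text
time_s: 2.9
position: [0.5762, 0.0344, 0.0439]
tcp_rot: [[-0.72, 0.694, -0.003], [0.694, 0.72, 0.0], [0.003, -0.002, -1.0]]
force: [0.6, 0.3, -0.3]
opening: 1.001
grasp_force: 0.0
```

```bash
python3 -c "
from h import *
import cv2
go(.578,.035,.006)
s=capture('side')[:,:,::-1]
cv2.imwrite('pics/c2.png',cv2.resize(s[200:320,200:360],None,fx=5,fy=5))"
```

```text
t 2.9 pos [0.5762 0.0344 0.0439] yaw y 46.02 zax [-3.3e-03  4.0e-04 -1.0e+00] F [ 0.56  0.27 -0.33] open 1.0009361898377758 gf 0.0
shift mm [-1.   1.7 37.9] joints [ -7.7  41.3  96.4  -0.   42.5 -53.7]
```

View pics/c2.png

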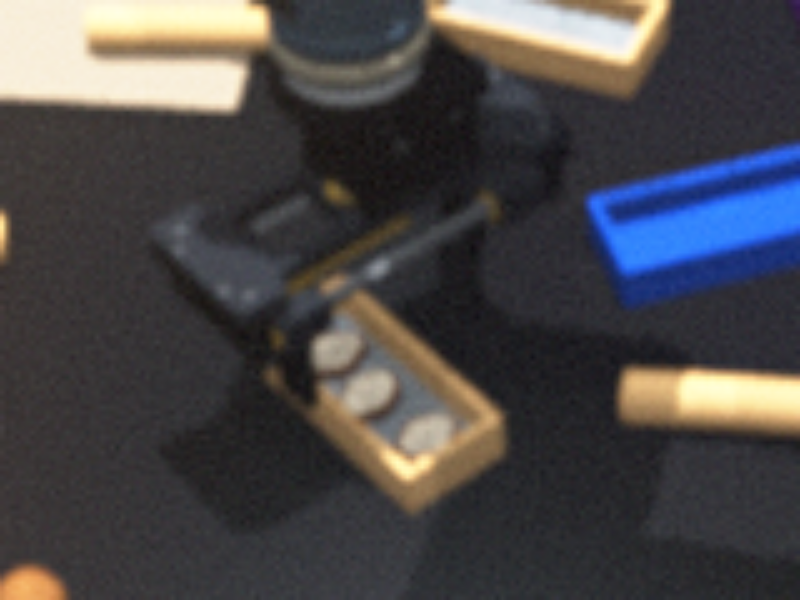

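The crop shows the near finger at about (295,385), just outside the tray's left long wall, which fits the calculation. I'll descend slowly.

>>> drive_tool --motion '[[[-1, 1.5, 10], [0, 0, 0]], [[0, 0, 10], [0, 0, 0]], [[0, 0, 9], [0, 0, 0]], [[0, 0, 5], [0, 0, 0]], [[0, 0, 0], [0, 0, 0]]]'

```text
time_s: 3.45
position: [0.5783, 0.0348, 0.0106]
tcp_rot: [[-0.719, 0.695, -0.002], [0.695, 0.719, 0.0], [0.001, -0.001, -1.0]]
force: [-0.3, 0.7, 0.7]
opening: 0.998
grasp_force: 0.0
```

>>> drive_tool --motion '[[[0, 0, 0], [0, 0, 0]], [[0, 0, 0], [0, 0, 0]]]'

```text
time_s: 3.65
position: [0.5792, 0.0347, 0.0119]
tcp_rot: [[-0.719, 0.695, 0.001], [0.695, 0.719, -0.0], [-0.0, 0.0, -1.0]]
force: [-0.5, -0.1, -0.3]
opening: 1.001
grasp_force: 0.0
```

```bash
python3 -c "
from h import *
go(.578,.035,.006)"
```

```text
t 3.65 pos [0.5792 0.0347 0.0119] yaw y 46.01 zax [ 6.e-04 -1.e-04 -1.e+00] F [-0.49 -0.11 -0.28] open 1.0012604836442314 gf 0.0
shift mm [ 1.1 -0.7  5.9] joints [ -7.6  44.5  96.6   0.   38.9 -53.6]
```

>>> drive_tool --motion '[[[0, 0, 3], [0, 0, 0]], [[0, 0, 3], [0, 0, 0]], [[0, 0, 0], [0, 0, 0]], [[0, 0, 0], [0, 0, 0]]]'

```text
time_s: 4.05
position: [0.5789, 0.0348, 0.0055]
tcp_rot: [[-0.719, 0.695, -0.0], [0.695, 0.719, 0.0], [0.0, -0.0, -1.0]]
force: [0.3, 0.0, -0.2]
opening: 1.003
grasp_force: 0.0
```

>>> drive_tool --motion '[[[0, 0, 0], [0, 0, 0]], [[0, 0, 0], [0, 0, 0]], [[0, 0, 0], [0, 0, 0]], [[0, 0, 0], [0, 0, 0]], [[0, 0, 0], [0, 0, 0]]]' --gripper 0.6

```text
time_s: 4.55
position: [0.5792, 0.0348, 0.0056]
tcp_rot: [[-0.719, 0.695, 0.0], [0.695, 0.719, 0.0], [-0.0, 0.0, -1.0]]
force: [0.2, 0.5, -0.2]
opening: 0.663
grasp_force: 30.0
```

>>> drive_tool --motion '[[[0, 0, 0], [0, 0, 0]], [[0, 0, 0], [0, 0, 0]], [[0, 0, 0], [0, 0, 0]], [[0, 0, 0], [0, 0, 0]], [[0, 0, 0], [0, 0, 0]]]' --gripper 0

```text
time_s: 5.05
position: [0.5792, 0.0348, 0.0057]
tcp_rot: [[-0.719, 0.695, 0.0], [0.695, 0.719, 0.0], [-0.0, 0.0, -1.0]]
force: [0.8, 1.6, -0.7]
opening: 0.662
grasp_force: 30.0
```

>>> drive_tool --motion '[[[0, 0, -3], [0, 0, 0]], [[0, 0, -7], [0, 0, 0]], [[0, 0, -12], [0, 0, 0]], [[0, 0, -16], [0, 0, 0]], [[0, 0, -16], [0, 0, 0]]]'

```text
time_s: 5.55
position: [0.5788, 0.0347, 0.0608]
tcp_rot: [[-0.719, 0.695, -0.0], [0.695, 0.719, -0.0], [0.0, -0.0, -1.0]]
force: [0.6, -0.1, -1.4]
opening: 0.665
grasp_force: 30.0
```

>>> drive_tool --motion '[[[0, 0, -16], [0, 0, 0]], [[0, 0, -16], [0, 0, 0]], [[0, 0, -16], [0, 0, 0]], [[0, 0, -16], [0, 0, 0]], [[0, 0, -12], [0, 0, 0]]]'

```text
time_s: 6.05
position: [0.5792, 0.0346, 0.1376]
tcp_rot: [[-0.719, 0.695, 0.002], [0.695, 0.719, -0.0], [-0.001, 0.001, -1.0]]
force: [-0.2, -0.5, -2.4]
opening: 0.667
grasp_force: 30.0
```

>>> drive_tool --motion '[[[0, 0, -12], [0, 0, 0]], [[0, 0, -7], [0, 0, 0]], [[0, 0, -3], [0, 0, 0]], [[0, 0, 0], [0, 0, 0]], [[0, 0, 0], [0, 0, 0]]]'

```text
time_s: 6.55
position: [0.5786, 0.0348, 0.157]
tcp_rot: [[-0.719, 0.695, -0.001], [0.695, 0.719, 0.0], [0.001, -0.001, -1.0]]
force: [0.1, 0.1, -1.1]
opening: 0.665
grasp_force: 30.0
```

>>> drive_tool --motion '[[[0, 0, 0], [0, 0, 0]], [[0, 0, 0], [0, 0, 0]], [[0, 0, 0], [0, 0, 0]]]'

```text
time_s: 6.85
position: [0.5788, 0.0347, 0.1572]
tcp_rot: [[-0.719, 0.695, -0.001], [0.695, 0.719, 0.0], [0.001, -0.001, -1.0]]
force: [0.1, -0.1, -1.3]
opening: 0.66
grasp_force: 30.0
```

```bash
python3 -c "
from h import *
import cv2
go(.497,.3287,.156)
s=capture('side')[:,:,::-1]
cv2.imwrite('pics/c3.png',cv2.resize(s[180:330,180:380],None,fx=4,fy=4))
F=[]
for i in range(10): capture('side'); F.append(read_state()['force'][2])
print(np.mean(F),np.std(F))"
```

```text
t 6.85 pos [0.5788 0.0347 0.1572] yaw y 46.01 zax [-8.e-04  1.e-04 -1.e+00] F [ 0.07 -0.1  -1.33] open 0.6597038680519075 gf 29.99959409236908
shift mm [263.  154.7   1.3] joints [ -7.6  31.5  92.3  -0.   56.2 -53.6]
-1.8640407271388881 0.5175514817040755
```

View pics/c3.png

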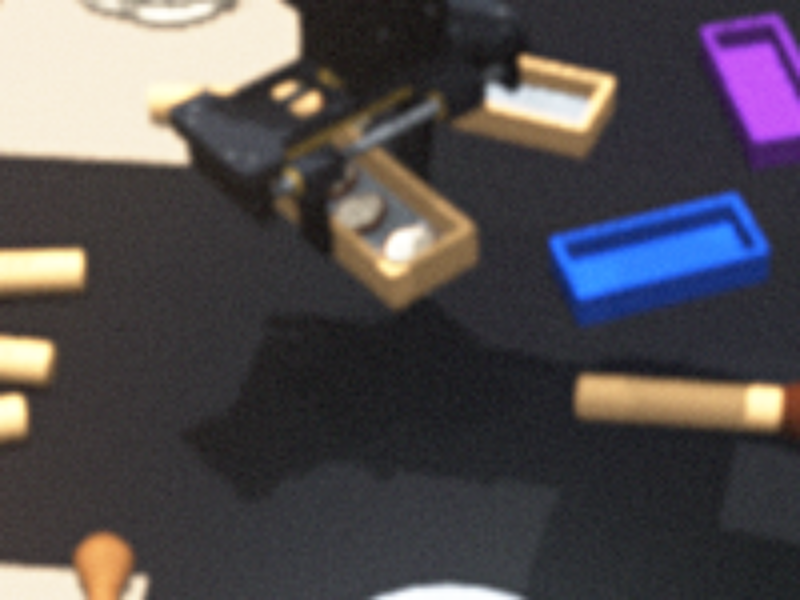

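The crop shows the tray lifted level, with its bottom front corner at about (400,308) and the cameos inside. The loaded weight is about 1.8 N. Now I carry it to the scale.

>>> drive_tool --motion '[[[7, 4, 0], [0, 0, 0]], [[14, 8, 0], [0, 0, 0]], [[21, 12, 0], [0, 0, 0]], [[27.5, 16, 0], [0, 0, 0]], [[31, 18.7, 0], [0, 0, 0]]]'

```text
time_s: 7.9
position: [0.5466, 0.1484, 0.1576]
tcp_rot: [[-0.719, 0.695, -0.0], [0.695, 0.719, 0.0], [0.0, 0.0, -1.0]]
force: [0.3, -0.5, -1.7]
opening: 0.663
grasp_force: 30.0
```

>>> drive_tool --motion '[[[31, 18.7, 0], [0, 0, 0]], [[31, 18.7, 0], [0, 0, 0]], [[31, 18.7, 0], [0, 0, 0]], [[27.5, 16, 0], [0, 0, 0]], [[21, 12, 0], [0, 0, 0]]]'

```text
time_s: 8.4
position: [0.502, 0.3086, 0.1576]
tcp_rot: [[-0.721, 0.693, -0.001], [0.693, 0.721, 0.001], [0.001, -0.0, -1.0]]
force: [-0.4, -0.6, -1.2]
opening: 0.663
grasp_force: 30.0
```

>>> drive_tool --motion '[[[14, 8, 0], [0, 0, 0]], [[7, 4, 0], [0, 0, 0]], [[0, 0, 0], [0, 0, 0]], [[0, 0, 0], [0, 0, 0]], [[0, 0, 0], [0, 0, 0]]]'

```text
time_s: 8.9
position: [0.4977, 0.3277, 0.1575]
tcp_rot: [[-0.718, 0.696, -0.0], [0.696, 0.718, -0.0], [-0.0, -0.0, -1.0]]
force: [1.1, -0.3, -1.2]
opening: 0.665
grasp_force: 30.0
```

```bash
python3 -c "
from h import *
import cv2
F=[]
for i in range(10): capture('side'); F.append(read_state()['force'][2])
print(np.mean(F),np.std(F))
go(.497,.3287,.106)
t=capture('top')[:,:,::-1];s=capture('side')[:,:,::-1]
cv2.imwrite('pics/c4.png',cv2.resize(s[270:420,200:400],None,fx=4,fy=4))"
```

```text
-1.6662311004203523 0.4128157587880596
t 9.4 pos [0.4973 0.3287 0.1576] yaw y 46.0 zax [-1.e-04 -0.e+00 -1.e+00] F [-0.47  0.26 -2.19] open 0.662490642673614 gf 29.99976396560669
shift mm [ 0.3 -0.2 51.6] joints [ 22.7  32.6  89.9   0.   57.5 -23.3]
```

View pics/c4.png

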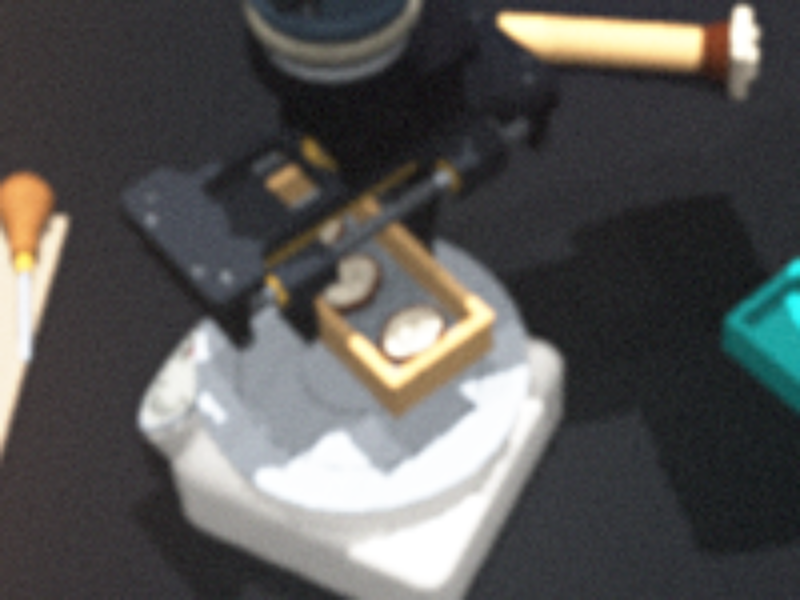

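The crop shows the tray held level over the pan with the cameos in it. I'll lower it gently, allowing about 6 mm of pan sink (1.3–1.8 N).

>>> drive_tool --motion '[[[0, 0, 5], [0, 0, 0]], [[0, 0, 10], [0, 0, 0]], [[0, 0, 12], [0, 0, 0]], [[0, 0, 10], [0, 0, 0]], [[0, 0, 5], [0, 0, 0]]]'

```text
time_s: 10.0
position: [0.4963, 0.3283, 0.1136]
tcp_rot: [[-0.719, 0.695, -0.003], [0.695, 0.719, -0.001], [0.001, -0.003, -1.0]]
force: [-0.4, -0.7, -1.1]
opening: 0.663
grasp_force: 30.0
```

>>> drive_tool --motion '[[[0, 0, 3], [0, 0, 0]], [[0, 0, 2], [0, 0, 0]], [[0, 0, 2], [0, 0, 0]], [[0, 0, 2], [0, 0, 0]], [[0, 0, 1], [0, 0, 0]]]'

```text
time_s: 10.5
position: [0.4974, 0.3288, 0.1057]
tcp_rot: [[-0.719, 0.695, 0.0], [0.695, 0.719, 0.0], [-0.0, 0.0, -1.0]]
force: [-0.1, -0.7, -1.3]
opening: 0.663
grasp_force: 30.0
```

>>> drive_tool --motion '[[[0, 0, 1], [0, 0, 0]], [[0, 0, 1], [0, 0, 0]], [[0, 0, 1], [0, 0, 0]], [[0, 0, 1], [0, 0, 0]], [[0, 0, 1], [0, 0, 0]]]'

```text
time_s: 11.0
position: [0.4974, 0.3288, 0.1007]
tcp_rot: [[-0.719, 0.695, 0.0], [0.695, 0.719, 0.0], [-0.0, 0.0, -1.0]]
force: [-1.3, -1.0, -0.7]
opening: 0.663
grasp_force: 30.0
```

>>> drive_tool --motion '[[[0, 0, 1], [0, 0, 0]], [[0, 0, 0], [0, 0, 0]], [[0, 0, 0], [0, 0, 0]], [[0, 0, 0], [0, 0, 0]], [[0, 0, 0], [0, 0, 0]]]'

```text
time_s: 11.5
position: [0.4974, 0.3288, 0.0997]
tcp_rot: [[-0.719, 0.695, 0.0], [0.695, 0.719, 0.0], [-0.0, 0.0, -1.0]]
force: [0.1, -0.3, -0.6]
opening: 0.666
grasp_force: 30.0
```

```bash
python3 -c "
from h import *
F=[]
for i in range(12): capture('side'); F.append(read_state()['force'][2])
print(np.mean(F),np.std(F))
go(.497,.3287,.1)"
```

```text
-0.053937768604991616 0.39064411957307743
t 12.1 pos [0.4974 0.3288 0.0996] yaw y 46.01 zax [ 2.e-04  1.e-04 -1.e+00] F [-0.25  1.   -0.04] open 0.6597312445646768 gf 29.999982118606567
shift mm [ 0.2 -0.4 -0.4] joints [ 22.7  37.3  92.2   0.   50.5 -23.3]
```

The net force is about 0, so the pan carries the tray. I'll release and wait.

>>> drive_tool --motion '[[[0, 0, 0], [0, 0, 0]], [[0, 0, 0], [0, 0, 0]], [[0, 0, 0], [0, 0, 0]], [[0, 0, 0], [0, 0, 0]], [[0, 0, 0], [0, 0, 0]]]' --gripper 1

```text
time_s: 12.6
position: [0.4973, 0.3287, 0.0996]
tcp_rot: [[-0.719, 0.695, -0.0], [0.695, 0.719, -0.0], [0.0, -0.0, -1.0]]
force: [0.2, 0.8, 0.3]
opening: 0.979
grasp_force: 0.0
```

>>> drive_tool --motion '[[[0, 0, 0], [0, 0, 0]], [[0, 0, 0], [0, 0, 0]], [[0, 0, 0], [0, 0, 0]], [[0, 0, 0], [0, 0, 0]], [[0, 0, 0], [0, 0, 0]]]'

```text
time_s: 13.1
position: [0.4973, 0.3288, 0.0996]
tcp_rot: [[-0.719, 0.695, 0.0], [0.695, 0.719, -0.0], [-0.0, -0.0, -1.0]]
force: [0.0, -0.2, 0.4]
opening: 1.001
grasp_force: 0.0
```

>>> drive_tool --motion '[[[0, 0, 0], [0, 0, 0]], [[0, 0, 0], [0, 0, 0]], [[0, 0, 0], [0, 0, 0]], [[0, 0, 0], [0, 0, 0]], [[0, 0, 0], [0, 0, 0]]]'

```text
time_s: 13.6
position: [0.4973, 0.3288, 0.0996]
tcp_rot: [[-0.719, 0.695, 0.0], [0.695, 0.719, 0.0], [-0.0, 0.0, -1.0]]
force: [0.4, 0.2, -0.3]
opening: 1.002
grasp_force: 0.0
```

>>> drive_tool --motion '[[[0, 0, 0], [0, 0, 0]], [[0, 0, 0], [0, 0, 0]], [[0, 0, 0], [0, 0, 0]], [[0, 0, 0], [0, 0, 0]], [[0, 0, 0], [0, 0, 0]]]'

```text
time_s: 14.1
position: [0.4973, 0.3288, 0.0996]
tcp_rot: [[-0.719, 0.695, -0.0], [0.695, 0.719, 0.0], [0.0, -0.0, -1.0]]
force: [0.8, -0.2, -0.1]
opening: 1.002
grasp_force: 0.0
```

```bash
python3 -c "
from h import *
import cv2
s=capture('side')[:,:,::-1]
cv2.imwrite('pics/c5.png',cv2.resize(s[270:420,200:400],None,fx=4,fy=4))
a=s
for i in range(10): b=capture('side')[:,:,::-1]
print(np.abs(a[300:420,230:350].astype(int)-b[300:420,230:350]).mean())
go(.497,.3287,.1)"
```

```text
3.1509953703703704
t 14.65 pos [0.4973 0.3288 0.0996] yaw y 46.01 zax [ 0. -0. -1.] F [-0.17  0.41  0.34] open 1.0020628179729718 gf 0.0
shift mm [ 0.2 -0.3 -0.4] joints [ 22.7  37.3  92.2  -0.   50.5 -23.3]
```

View pics/c5.png

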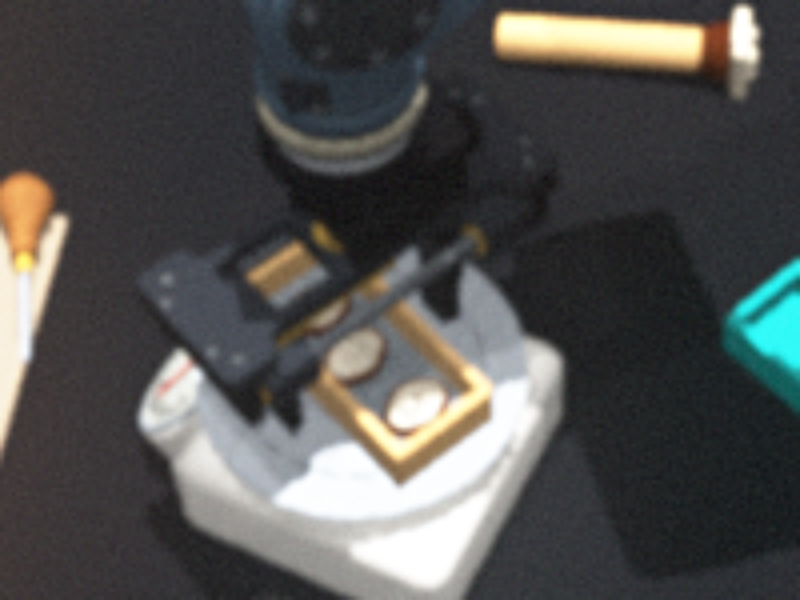

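The crop shows the tray resting free in the middle of the pan, fingers clear on both sides at (290,405) and (440,290), and the needle deflected at (180,370). Free time is over 2 s. Next I regrasp and lift.

>>> drive_tool --motion '[[[0, 0, 0], [0, 0, 0]], [[0, 0, 0], [0, 0, 0]], [[0, 0, 0], [0, 0, 0]], [[0, 0, 0], [0, 0, 0]], [[0, 0, 0], [0, 0, 0]]]' --gripper 0.6

```text
time_s: 15.15
position: [0.4973, 0.3288, 0.0996]
tcp_rot: [[-0.719, 0.695, 0.0], [0.695, 0.719, 0.0], [-0.0, 0.0, -1.0]]
force: [0.1, 0.4, 0.5]
opening: 0.664
grasp_force: 30.0
```

>>> drive_tool --motion '[[[0, 0, 0], [0, 0, 0]], [[0, 0, 0], [0, 0, 0]], [[0, 0, 0], [0, 0, 0]], [[0, 0, 0], [0, 0, 0]], [[0, 0, 0], [0, 0, 0]]]' --gripper 0

```text
time_s: 15.65
position: [0.4973, 0.3288, 0.0996]
tcp_rot: [[-0.719, 0.695, 0.0], [0.695, 0.719, 0.0], [0.0, 0.0, -1.0]]
force: [0.4, 0.6, 0.1]
opening: 0.665
grasp_force: 30.0
```

>>> drive_tool --motion '[[[0, 0, -2], [0, 0, 0]], [[0, 0, -4], [0, 0, 0]], [[0, 0, -7], [0, 0, 0]], [[0, 0, -10], [0, 0, 0]], [[0, 0, -12], [0, 0, 0]]]'

```text
time_s: 16.15
position: [0.497, 0.3286, 0.1353]
tcp_rot: [[-0.719, 0.695, -0.001], [0.695, 0.719, -0.0], [0.0, -0.001, -1.0]]
force: [0.0, -0.0, -2.3]
opening: 0.663
grasp_force: 30.0
```

>>> drive_tool --motion '[[[0, 0, -12], [0, 0, 0]], [[0, 0, -12], [0, 0, 0]], [[0, 0, -12], [0, 0, 0]], [[0, 0, -12], [0, 0, 0]], [[0, 0, -12], [0, 0, 0]]]'

```text
time_s: 16.65
position: [0.4973, 0.3288, 0.1958]
tcp_rot: [[-0.719, 0.695, 0.0], [0.695, 0.719, 0.0], [-0.0, 0.0, -1.0]]
force: [1.0, 0.4, -1.9]
opening: 0.663
grasp_force: 30.0
```

>>> drive_tool --motion '[[[0, 0, -10], [0, 0, 0]], [[0, 0, -7], [0, 0, 0]], [[0, 0, -4], [0, 0, 0]], [[0, 0, -2], [0, 0, 0]], [[0, 0, 0], [0, 0, 0]]]'

```text
time_s: 17.15
position: [0.4972, 0.3287, 0.2175]
tcp_rot: [[-0.719, 0.695, -0.0], [0.695, 0.719, -0.0], [0.0, -0.0, -1.0]]
force: [1.1, -0.1, -2.4]
opening: 0.664
grasp_force: 30.0
```

>>> drive_tool --motion '[[[0, 0, 0], [0, 0, 0]], [[0, 0, 0], [0, 0, 0]], [[0, 0, 0], [0, 0, 0]], [[0, 0, 0], [0, 0, 0]], [[0, 0, 0], [0, 0, 0]]]'

```text
time_s: 17.65
position: [0.4973, 0.3287, 0.2175]
tcp_rot: [[-0.719, 0.695, -0.0], [0.695, 0.719, -0.0], [0.0, -0.0, -1.0]]
force: [0.8, 0.2, -2.2]
opening: 0.665
grasp_force: 30.0
```

```bash
python3 -c "
from h import *
import cv2
s=capture('side')[:,:,::-1]
cv2.imwrite('pics/c6.png',cv2.resize(s[220:420,190:410],None,fx=3,fy=3))
go(.497,.3287,.22)"
```

```text
t 17.7 pos [0.4973 0.3288 0.2175] yaw y 46.01 zax [-1.e-04 -0.e+00 -1.e+00] F [ 1.03 -0.74 -2.13] open 0.6641582099940915 gf 29.99969780445099
shift mm [ 0.2 -0.2 -2.5] joints [ 22.7  28.3  86.7   0.   65.  -23.3]
```

View pics/c6.png

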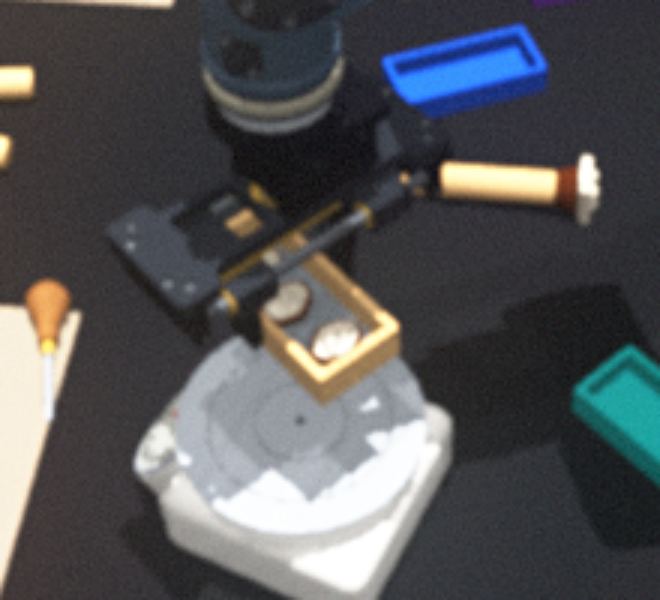

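The crop shows the tray held level about 11 cm above the pan, with the cameos inside, and the pan's dot at (300,420) is clear. I'll let it settle, then hand in.

>>> drive_tool --motion '[[[0, 0, 0], [0, 0, 0]], [[0, 0, 0], [0, 0, 0]], [[0, 0, 0], [0, 0, 0]], [[0, 0, 0], [0, 0, 0]], [[0, 0, 0], [0, 0, 0]]]'

```text
time_s: 18.2
position: [0.4973, 0.3288, 0.2176]
tcp_rot: [[-0.719, 0.695, 0.0], [0.695, 0.719, -0.0], [-0.0, 0.0, -1.0]]
force: [-0.2, 0.2, -1.4]
opening: 0.663
grasp_force: 30.0
```

>>> drive_tool --motion '[[[0, 0, 0], [0, 0, 0]], [[0, 0, 0], [0, 0, 0]], [[0, 0, 0], [0, 0, 0]], [[0, 0, 0], [0, 0, 0]], [[0, 0, 0], [0, 0, 0]]]'

```text
time_s: 18.7
position: [0.4973, 0.3288, 0.2176]
tcp_rot: [[-0.719, 0.695, -0.0], [0.695, 0.719, -0.0], [0.0, -0.0, -1.0]]
force: [-0.8, -0.4, -1.9]
opening: 0.663
grasp_force: 30.0
```

```bash
python3 -c "
from rig import *
print(hand_in())"
```

```text
the job is handed in; nothing more can be done
None
```

I set the tray with its cameos on the middle of the pan, left it free for about 2 s, then regrasped it and lifted it straight up; the job was handed in at 18.7 s with it held level about 11 cm above the pan.

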